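Dock the card reader on its swivel charging stand

TASK

The charging stand has been left turned to the customers' side: turn it one click clockwise (seen from above), so that its open mouth faces down the counter to where the card reader lies, and slide the reader along the counter, without lifting it, plug first into the dock until it is fully home. Leave the other things on the counter where they are.

Things in the scene. Friction and masses are not known exactly. Their poses are not given: they have to be found in the camera images.
- reader: Black card reader, body 150 mm long (x), 84 wide (y), too wide to grip; 28 mm high over the keypad half, 40 over the screen half. About 0.36 kg, its centre of mass 10 mm from mid-body towards the head. Origin: under mid-body, at the underside. x points to the head (screen end), which has rounded corners and the plug. At the start x is within 52 degrees of world +y.
- reader_plug (a point): Middle of the front face of the grey block plug that sticks out of the middle of the reader's head end: 95 mm ahead of the reader's origin, 16 mm up. The plug is 20 mm long, 36 wide, 16 high (8 to 24 mm above the underside), its first 5 mm stepped down to 31 by 13. Axes as the reader's.
- reader_tail (a point): Middle of the reader's tail end (keypad end), an upright flat face 84 mm wide from 4 to 28 mm above its underside: 75 mm behind the reader's origin, 16 mm up. Axes as the reader's. The reader's long sides are upright flat faces of the same height.
- dock (a joint): Angle of the swivel stand, rad: 0 at the start (mouth to the customers, away from the robot), growing clockwise seen from above. Click stops at 0, 1.571 (wanted) and 3.142; end stops just beyond the outer two. About 0.4 N m takes it out of a click stop; past half way (0.79) it pulls itself into the next.
- stand: Fixed foot of the swivel stand. Origin: on the swivel axis, at counter height. Its x axis is where the mouth faces at joint 0, its -y axis where the mouth must face in the end. It does not move, but its place and direction differ from start to start (x within 15 degrees of world x).
- dock_home (a point): Where the reader's origin lies when fully home: on top of the round turntable (radius 115 mm, 4 mm thick, its rim bevelled over the outer 14 mm so that the reader slides up), 20 mm from the swivel axis towards the mouth. Turns with the stand. x points out of the mouth: the docked reader's x points against it.
- dock_mouth (a point): Middle of the dock's open mouth on the turntable's top, 45 mm from the swivel axis; x points outwards. Two guide cheeks, 28 mm high, 89 mm apart inside, run from the back block to 10 mm before the swivel axis, then flare to about 108 mm apart here. Turns with the stand.
- dock_socket (a point): Middle of the socket hole's mouth, on the front face of the dock's grey back block, 57 mm behind the swivel axis, 20 mm above the counter; x points out of it. The hole is 39 mm wide and 26 mm deep, its sides flared to 49 mm over the first 8 mm. The reader is fully home when its head end meets this face, the plug's tip 20 mm inside.
- dock_heel (a point): Middle of the top of the dock's back block, 77 mm behind the swivel axis; x towards the mouth. The block is 40 mm long (x), 101 wide (y) and reaches from the turntable to 53 mm above the counter; its upright side faces can be pushed to turn the stand.
- bell: Counter bell, steel dome on a black foot, 84 mm across, 55 mm high. Loose. Origin: centre of the underside. Leave it alone.
- squash: Small dark green squash, 82 mm across, 73 mm high. Loose. Origin: centre of the underside. Leave it alone.
- tape: Roll of brown paper tape lying flat, 92 mm across, 48 mm high. Loose. Origin: centre of the underside. Leave it alone.
- jar: Small honey jar with a brass lid, 64 mm across, 72 mm high. Loose. Origin: centre of the underside. Leave it alone.
Not all that is in view belongs to the job. Leave any blue or red look-alike of the reader alone.

How it is judged:
By the outcome, as a careful person would: the job done as asked, in the order asked, and still so for the second after the job is handed in, with the robot touching nothing.
It also fails if it takes over 72 s, if anything falls off the work surface, if the arm or the gripper's body presses on something with over 40 N, if the wrist force passes 120 N, or if a joint passes its speed limit or range.

ROBOT

A 6-joint arm with a two-finger parallel gripper is mounted at the origin on the work surface. World frame = base frame: x ahead of the robot, y to its left, z up, the work surface at z = 0. Lengths are in mm, angles in rad, forces in N, time in s.
With the tool pointing down it reaches from about 275 to 750 mm from the base axis. Payload 10.2 kg.
Tool frame: the origin (TCP) lies midway between the tips of the shut fingers; the grasp point (between the pads) lies 19 mm behind it; z points along the fingers, y is the line along which they close (so a half turn about z gives the same grasp; the last joint's range is limited). The gripper opens to 85 mm and grips with 20 to 120 N. Pads are 22 mm wide; open, the fingers measure 114 mm over their backs; the gripper's body (76 mm by 85 mm) begins 54 mm behind the grasp point. The pads swing forward as they close: fully open they stand 13 mm farther back than shut.
Start: joints at [0.908, 0.313, 1.498, -0, 1.331, -0.223], TCP at [223.536, 475.04, 231.294] pointing down, gripper open.
Joint ranges: [-2.94, 2.94], [-0.97, 2.17], [0.19, 2.56], [-1.23, 4.37], [0.02, 3.11], [-2.88, 2.88]. Speed limits (rad/s): [2.39, 2.39, 3.01, 3.14, 3.14, 3.14].

INTERFACE

Orientations are given as a unit quaternion [w, x, y, z].
In Python, from rig import ctrl gives the robot as it stands.
- The arm moves only by the tool arm_command, never from a script. Its argument "increments" is a list of rows, each an object with "dr": the turn, a rotation vector about the tool's x, y, z in units of pi/4 rad (1.0 is pi/4 rad), a list of three; "offset": the shift along the tool's x, y, z in units of 120 mm (1.0 is 120 mm), a list of three; "hand": the opening, from -1 (shut) to 1 (fully open). A call has 1 to 8 rows; each row shifts and turns the commanded pose from where the row before left it, along the tool's axes as they then stand; what a row does not reach is not made up. A row lasts 1/10 s, in which the tool goes at most 50 mm and 8.59 degrees, less where a joint would pass 70% of its speed; a pose out of reach is approached as far as the arm can. A call with a number of a shift or a turn outside -1 to 1 is refused whole. A call with a gripper value outside its range is refused whole. The fingers move at their own pace and stop on an object; "grip_force" is the grip in N (left out, the last holds). Time passes only in rows, so rows that do not move let the fingers close. It gives the time, the measured TCP pose, the force, the opening and the grip force at its end, in the units of the state.
- ctrl.sense(): the state, without advancing time (a new reading comes with each control period).
- ctrl.capture(name): name is "scene" or "top"; returns the picture (480x640x3 uint8, red, green, blue); there is no depth.
- ctrl.camera_info(name): a dict with "K" (3x3 intrinsics, pixels), "R" (3x3) and "t" (3): a world point X has camera coordinates R X + t. Camera axes: x right, y down, z forward; pixel columns grow to the right and rows downward; lengths in mm; the calibration is good to about 2 mm. A picture is of the moment at which its call begins. camera_info takes no time and is no camera call.
- ctrl.finish_job(): hands the job in; it is judged then, once.
The state is a dict: "time_s": time; "joints": joint angles; "dq": joint speeds; "tau": joint torques, N m; "eef_pos": TCP position; "ee_rot": TCP orientation; "force": force on the tool from outside, world axes, zero at the start; "wrist_torque": the same for the moment, N m; "grip_width": opening from 0.0 (shut) to 1.0 (fully open); "grip_force": force on a finger pad.
Only numpy, scipy, OpenCV 4.12 (cv2) and the standard library are available. Lean on these libraries where they do the work, as an engineer would, in place of code of your own. Each camera call takes 0.05 s, during which the arm holds its last target. There are 200 camera calls.

## Working session

There is one attempt and no reset: what is moved stays moved. The work goes in short steps, Python scripts to look and compute and a tool call to move; the robot and the scene stay as the last step left them, time stands still between calls to the robot, and variables do not carry over. Pictures are saved under pics/ and viewed, at most 10 in all, crops included, and the job is handed in when it is done.

Besides the shell and the picture viewer there is one more tool, called after ">>>" as a command line: name --argument value ..., lists and objects as JSON in quotes. arm_command: Moves the arm, as the interface text tells. Shifts and turns lie within -1 to 1; 1 stands for 120 mm of shift or pi/4 rad of turn. Its arguments: {"type":"object","properties":{"increments":{"type":"array"},"grip_force":{"type":"number"}},"required":["increments"]}

```bash
mkdir -p pics; ls; python3 - <<'E'
from rig import ctrl
import cv2
for n in("scene","top"):
    cv2.imwrite(f"pics/{n}0.png",ctrl.capture(n)[:,:,::-1]); i=ctrl.camera_info(n)
    print(n,i["K"],i["R"],i["t"])
s=ctrl.sense();print(s["time_s"],s["eef_pos"],s["ee_rot"],s["grip_width"])
E
```

```text
pics
scene [[433.82872889   0.         324.69484406]
 [  0.         433.82872889 239.05706856]
 [  0.           0.           1.        ]] [[-0.39063183  0.92049582  0.00970634]
 [ 0.67888763  0.29518939 -0.67229072]
 [-0.62170601 -0.25602864 -0.7402236 ]] [ 231.93673223 -324.12719106 1240.56234516]
top [[451.0561082    0.         315.44296084]
 [  0.         451.0561082  239.67492642]
 [  0.           0.           1.        ]] [[ 0.0090291  -0.99960702 -0.02653832]
 [-0.99409959 -0.00610414 -0.10829935]
 [ 0.1080948   0.02735958 -0.99376404]] [-14.81020087 571.04170423 977.1082735 ]
0.1 [223.39993615 474.85422918 230.81837868] [-2.41997256e-04  2.18137833e-01  9.75917815e-01 -4.96073514e-04] 1.0003175100127253
```

View pics/scene0.png

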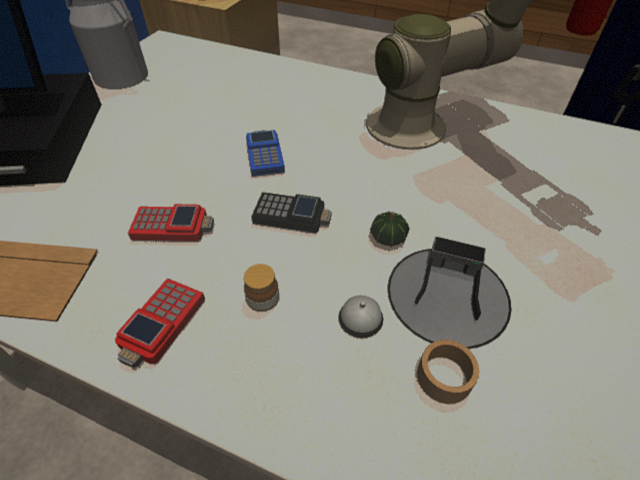

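View pics/top0.png

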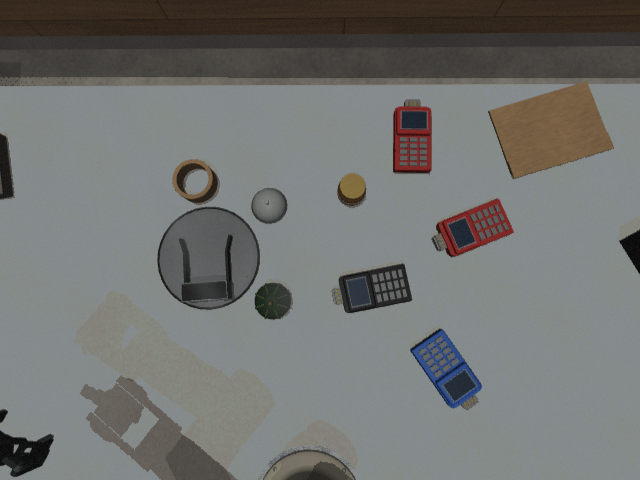

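The wanted black reader is at top (375,288) and scene (291,212). Its look-alikes are red at top (412,140) and (475,228), and blue at top (446,368). In the top view the stand is at (209,258), squash (273,301), bell (269,205), tape (195,180) and jar (352,189). The reader's plug faces left, towards the stand.

```bash
cat > h.py <<'E'
import numpy as np,cv2
from rig import ctrl
def ray(n,uv,z):
    i=ctrl.camera_info(n);R,t,K=map(np.array,(i["R"],i["t"],i["K"]))
    c=-R.T@t; d=np.c_[np.atleast_2d(uv),np.ones(len(np.atleast_2d(uv)))]@np.linalg.inv(K).T@R
    return c+d*((z-c[2])/d[:,2])[:,None]
def proj(n,X):
    i=ctrl.camera_info(n);p=(np.array(i["R"])@np.array(X,float).T).T+i["t"];p=p@np.array(i["K"]).T
    return p[:,:2]/p[:,2:]
def blob(m,at):
    cs,_=cv2.findContours(m.astype(np.uint8),cv2.RETR_EXTERNAL,cv2.CHAIN_APPROX_NONE)
    return min(cs,key=lambda c:(np.hypot(*(c.reshape(-1,2).mean(0)-at)) if len(c)>25 else 1e9)).reshape(-1,2)
E
python3 - <<'E'
from h import *
im=cv2.imread("pics/top0.png"); g=im.max(2).astype(int); hsv=cv2.cvtColor(im,cv2.COLOR_BGR2HSV)
m=(g<110)
c=blob(m,(375,288)); r=cv2.minAreaRect(ray("top",c,20)[:,:2].astype(np.float32)); print("reader z20",r,cv2.boundingRect(c))
print(ray("top",cv2.boxPoints(cv2.minAreaRect(c)),20))
tt=blob(g<150,(209,258)); e=cv2.minEnclosingCircle(ray("top",tt,2)[:,:2].astype(np.float32)); print("turntable",e)
w=ray("top",tt,2)[:,:2]; print(cv2.fitEllipse(w.astype(np.float32)))
blk=blob(g<55,(207,291)); print("block",len(blk),cv2.boundingRect(blk),cv2.minAreaRect(ray("top",blk,53)[:,:2].astype(np.float32)))
for n,at,z in(("squash",(273,301),35),("bell",(269,205),8),("tape",(195,180),48),("jar",(352,189),72)):
    mm=(hsv[:,:,1]>70)if n in("tape","jar")else (g<100 if n=="squash" else g<145)
    c=blob(mm,at); print(n,cv2.minEnclosingCircle(ray("top",c,z)[:,:2].astype(np.float32)))
a=im[230:345,140:430]; cv2.imwrite("pics/crop1.png",cv2.resize(a,None,fx=2.7,fy=2.7,interpolation=cv2.INTER_CUBIC))
E
```

```text
reader z20 ((462.6676940917969, -132.6922607421875), (86.12266540527344, 172.11181640625), 11.753597259521484) (331, 263, 81, 50)
[[ 487.30887812  -39.72961271   20.        ]
 [ 522.66091681 -209.63789112   20.        ]
 [ 438.02990334 -225.4592261    20.        ]
 [ 402.94536588  -57.18010822   20.        ]]
turntable ((660.3892822265625, 5.907988548278809), 927.68408203125)
((619.145263671875, 2.269791603088379), (1293.069091796875, 1782.719482421875), 179.92205810546875)
block 59 (208, 282, 19, 16) ((458.6042785644531, 201.77206420898438), (32.37996292114258, 39.87367630004883), 0.5446810126304626)
squash ((436.16741943359375, 82.14518737792969), 42.41257095336914)
bell ((659.2353515625, 5.65197229385376), 922.2825317382812)
tape ((701.6764526367188, 261.0885925292969), 52.096435546875)
jar ((680.361328125, -87.91805267333984), 33.11479568481445)
```

View pics/crop1.png

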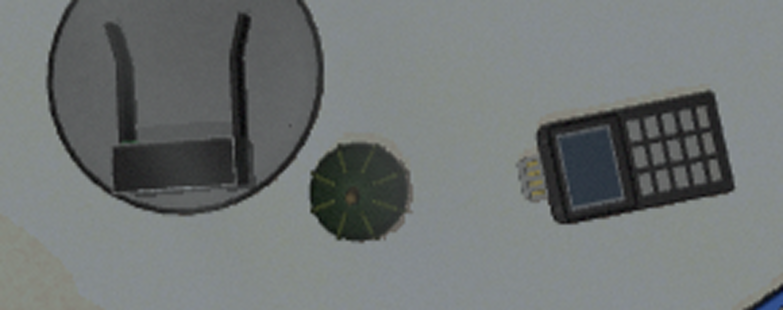

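The crop confirms the black reader, with its grey plug at crop (532,178). The squash is at (359,191). The block top's corners are about (113,145), (235,138), (235,187) and (113,192).

```bash
python3 - <<'E'
from h import *
im=cv2.imread("pics/top0.png"); g=im.max(2).astype(int)
q=np.array([(113,145),(235,138),(235,187),(113,192)])/2.7+(140,230)
B=ray("top",q,53); print("block",B.round(),"c",B.mean(0).round(1),[np.linalg.norm(B[i]-B[i-1]).round() for i in range(4)])
ed=B[1]-B[0]+B[2]-B[3]; print("stand -y dir ang",np.degrees(np.arctan2(ed[1],ed[0])))
for th in(60,80,100,115,125):
    c=blob(g<th,(209,258)); e=cv2.minEnclosingCircle(ray("top",c,2)[:,:2].astype(np.float32)); print(th,len(c),np.round(e[0],1),round(e[1],1))
cc=cv2.HoughCircles(cv2.cvtColor(im,cv2.COLOR_BGR2GRAY),cv2.HOUGH_GRADIENT,1,20,param1=100,param2=15,minRadius=15,maxRadius=58)[0]
for x,y,r in cc:
    for n,at,z in(("tt",(209,258),3),("bell",(269,205),8)):
        if np.hypot(x-at[0],y-at[1])<12: print(n,x,y,r,ray("top",(x,y),z).round(1),r*2.1)
# reader corners: body side edges
c=blob(g<75,(375,288)); print("dark",len(c))
for z in(0,28,40):
    r=cv2.minAreaRect(ray("top",c,z)[:,:2].astype(np.float32)); print(z,np.round(r[0],1),np.round(r[1],1),r[2])
pl=np.array((532,178))/2.7+(140,230); print("plug",ray("top",pl,24).round(1))
i=ctrl.camera_info("top");print("cam",(-np.array(i["R"]).T@i["t"]).round())
E
```

```text
block [[470. 279.  53.]
 [477. 180.  53.]
 [438. 179.  53.]
 [433. 278.  53.]] c [454.5 229.2  53. ] [np.float64(38.0), np.float64(99.0), np.float64(39.0), np.float64(99.0)]
stand -y dir ang -86.69053314770704
60 132 [511.7 187.2] 72.5
80 288 [532.3 237.2] 118.9
100 293 [532.8 237.3] 119.5
115 291 [532.5 237.3] 119.7
125 291 [532.6 237.4] 119.8
tt 208.5 257.5 51.3 [[531.4 236.1   3. ]] 107.729996
bell 269.5 203.5 16.8 [[657.1  97.2   8. ]] 35.279995
dark 198
0 [ 464.2 -144.3] [ 86.1 154.4] 11.753936767578125
28 [ 464.2 -141.4] [ 83.7 150.2] 11.753948211669922
40 [ 464.2 -140.2] [ 82.7 148.4] 11.753938674926758
plug [[446.7 -59.3  24. ]]
cam [ 462.  -38. 1032.]
```

```bash
cat >> h.py <<'E'
def pose():
    s=ctrl.sense();w,x,y,z=s["ee_rot"]
    return np.array(s["eef_pos"]),np.degrees(np.arctan2(2*(x*y+w*z),1-2*(y*y+z*z))),s
def rows(wps,hand,start=None):
    """wps: list of (x,y,z,psi_deg,nrows); prints rounded rows"""
    p,a,s=pose(); print("now",p.round(1),round(a,1),"t",s["time_s"],"F",np.round(s["force"],1),"g",round(s["grip_width"],2),"J",np.round(s["joints"],2))
    if start: p,a=np.array(start[:3],float),start[3]
    for x,y,z,ps,n in wps:
        for k in range(n,0,-1):
            d=(np.array([x,y,z])-p)/k; da=((a-ps+180)%360-180)/k
            c,sn=np.cos(np.radians(a)),np.sin(np.radians(a))
            o=np.round(np.array([d[0]*c+d[1]*sn,d[0]*sn-d[1]*c,-d[2]])/120,3); r=round(da/45,3)
            print('{"dr":[0,0,%g],"offset":[%g,%g,%g],"hand":%g},'%(r,*o,hand))
            o=o*120; p=p+[o[0]*c+o[1]*sn,o[0]*sn-o[1]*c,-o[2]]; a-=r*45
    print("end",p.round(1),round(a,1))
E
python3 - <<'E'
from h import *
rows([(458,159,150,94.5,9),(458,159,22,94.5,5)],-1)
E
```

```text
now [223.4 474.9 230.8] 154.8 t 0.1 F [0.5 0.4 0.8] g 1.0 J [ 0.91  0.31  1.5   0.    1.33 -0.22]
{"dr":[0,0,0.149],"offset":[-0.321,-0.172,0.075],"hand":-1},
{"dr":[0,0,0.149],"offset":[-0.339,-0.133,0.075],"hand":-1},
{"dr":[0,0,0.149],"offset":[-0.352,-0.093,0.075],"hand":-1},
{"dr":[0,0,0.149],"offset":[-0.361,-0.051,0.075],"hand":-1},
{"dr":[0,0,0.149],"offset":[-0.364,-0.009,0.075],"hand":-1},
{"dr":[0,0,0.149],"offset":[-0.363,0.034,0.075],"hand":-1},
{"dr":[0,0,0.149],"offset":[-0.356,0.076,0.074],"hand":-1},
{"dr":[0,0,0.149],"offset":[-0.345,0.117,0.075],"hand":-1},
{"dr":[0,0,0.148],"offset":[-0.33,0.156,0.074],"hand":-1},
{"dr":[0,0,0],"offset":[0,-0,0.213],"hand":-1},
{"dr":[0,0,0],"offset":[0,-0,0.214],"hand":-1},
{"dr":[0,0,0],"offset":[0,-0,0.213],"hand":-1},
{"dr":[0,0,0],"offset":[0,-0,0.214],"hand":-1},
{"dr":[0,0,0],"offset":[0,-0,0.213],"hand":-1},
end [458. 159.  22.] 94.5
```

>>> arm_command --increments '[{"dr": [0, 0, 0.15], "offset": [-0.32, -0.17, 0.075], "hand": -1}, {"dr": [0, 0, 0.15], "offset": [-0.34, -0.13, 0.075], "hand": -1}, {"dr": [0, 0, 0.15], "offset": [-0.35, -0.09, 0.075], "hand": -1}, {"dr": [0, 0, 0.15], "offset": [-0.36, -0.05, 0.075], "hand": -1}, {"dr": [0, 0, 0.15], "offset": [-0.365, -0.01, 0.075], "hand": -1}, {"dr": [0, 0, 0.15], "offset": [-0.365, 0.035, 0.075], "hand": -1}, {"dr": [0, 0, 0.15], "offset": [-0.355, 0.075, 0.075], "hand": -1}, {"dr": [0, 0, 0.15], "offset": [-0.345, 0.115, 0.075], "hand": -1}]'

```text
time_s: 0.9
eef_pos: [432.2, 193.0, 158.9]
ee_rot: [-0.0, 0.639, 0.769, -0.0]
force: [-0.6, 0.8, -0.1]
grip_width: -0.0
grip_force: 0.0
```

```bash
python3 - <<'E'
from h import *
rows([(458,159,130,94.5,3),(458,159,22,94.5,4),(458,159,22,94.5,1)],-1)
E
```

```text
now [432.2 193.  158.9] 100.5 t 0.9 F [-0.6  0.8 -0.1] g -0.0 J [ 0.17  0.27  1.75  0.    1.12 -0.01]
{"dr":[0,0,0.045],"offset":[-0.106,0.053,0.08],"hand":-1},
{"dr":[0,0,0.044],"offset":[-0.104,0.057,0.08],"hand":-1},
{"dr":[0,0,0.045],"offset":[-0.102,0.061,0.08],"hand":-1},
{"dr":[0,0,-0],"offset":[0,-0,0.225],"hand":-1},
{"dr":[0,0,-0],"offset":[0,-0,0.225],"hand":-1},
{"dr":[0,0,-0],"offset":[0,-0,0.225],"hand":-1},
{"dr":[0,0,-0],"offset":[0,-0,0.225],"hand":-1},
{"dr":[0,0,-0],"offset":[0,-0,0],"hand":-1},
end [458.  159.   22.1] 94.5
```

>>> arm_command --increments '[{"dr": [0, 0, 0.045], "offset": [-0.105, 0.055, 0.08], "hand": -1}, {"dr": [0, 0, 0.045], "offset": [-0.105, 0.055, 0.08], "hand": -1}, {"dr": [0, 0, 0.045], "offset": [-0.1, 0.06, 0.08], "hand": -1}, {"dr": [0, 0, 0], "offset": [0, 0, 0.225], "hand": -1}, {"dr": [0, 0, 0], "offset": [0, 0, 0.225], "hand": -1}, {"dr": [0, 0, 0], "offset": [0, 0, 0.225], "hand": -1}, {"dr": [0, 0, 0], "offset": [0, 0, 0.225], "hand": -1}, {"dr": [0, 0, 0], "offset": [0, 0, 0], "hand": -1}]'

```text
time_s: 1.7
eef_pos: [455.2, 161.2, 19.7]
ee_rot: [-0.002, 0.677, 0.736, -0.002]
force: [-0.4, -0.5, 1.0]
grip_width: 0.004
grip_force: 0.0
```

```bash
python3 - <<'E'
from h import *
A=np.array([532,237.]);w=[]
def P(q,lat=62,rad=80):
    t=np.radians(4.5-q);c,s=np.cos(t),np.sin(t);v=np.array([-rad,-lat]);return A+[c*v[0]-s*v[1],s*v[0]+c*v[1]]
w=[(*P(0),22,94.5,2)]
for q in np.arange(5,76,5): w.append((*P(q),22,94.5-q,1))
print(np.round(w[-1],1)); rows(w,-1)
E
```

```text
[446.9 291.7  22.   19.5   1. ]
now [455.2 161.2  19.7] 94.8 t 1.7 F [-0.4 -0.5  1. ] g 0.0 J [0.1  0.52 1.84 0.   0.79 0.01]
{"dr":[0,0,0.003],"offset":[0.031,0.011,-0.01],"hand":-1},
{"dr":[0,0,0.003],"offset":[0.032,0.01,-0.009],"hand":-1},
{"dr":[0,0,0.111],"offset":[0.06,-0.042,-0],"hand":-1},
{"dr":[0,0,0.111],"offset":[0.06,-0.042,-0],"hand":-1},
{"dr":[0,0,0.111],"offset":[0.06,-0.043,-0],"hand":-1},
{"dr":[0,0,0.112],"offset":[0.06,-0.042,-0],"hand":-1},
{"dr":[0,0,0.111],"offset":[0.06,-0.043,-0],"hand":-1},
{"dr":[0,0,0.111],"offset":[0.06,-0.042,-0],"hand":-1},
{"dr":[0,0,0.111],"offset":[0.06,-0.043,-0],"hand":-1},
{"dr":[0,0,0.111],"offset":[0.06,-0.042,-0],"hand":-1},
{"dr":[0,0,0.111],"offset":[0.06,-0.043,-0],"hand":-1},
{"dr":[0,0,0.111],"offset":[0.06,-0.042,-0],"hand":-1},
{"dr":[0,0,0.111],"offset":[0.06,-0.043,-0],"hand":-1},
{"dr":[0,0,0.111],"offset":[0.06,-0.042,-0],"hand":-1},
{"dr":[0,0,0.112],"offset":[0.06,-0.043,-0],"hand":-1},
{"dr":[0,0,0.111],"offset":[0.06,-0.042,-0],"hand":-1},
{"dr":[0,0,0.111],"offset":[0.06,-0.043,-0],"hand":-1},
end [446.8 291.7  22. ] 19.5
```

>>> arm_command --increments '[{"dr": [0, 0, 0], "offset": [0.03, 0.01, -0.01], "hand": -1}, {"dr": [0, 0, 0], "offset": [0.03, 0.01, -0.01], "hand": -1}, {"dr": [0, 0, 0.11], "offset": [0.06, -0.042, 0], "hand": -1}, {"dr": [0, 0, 0.11], "offset": [0.06, -0.042, 0], "hand": -1}, {"dr": [0, 0, 0.11], "offset": [0.06, -0.042, 0], "hand": -1}, {"dr": [0, 0, 0.11], "offset": [0.06, -0.042, 0], "hand": -1}, {"dr": [0, 0, 0.11], "offset": [0.06, -0.042, 0], "hand": -1}, {"dr": [0, 0, 0.11], "offset": [0.06, -0.042, 0], "hand": -1}]'

```text
time_s: 2.5
eef_pos: [435.8, 215.0, 26.5]
ee_rot: [0.001, 0.844, 0.536, 0.001]
force: [0.2, -4.3, 1.6]
grip_width: -0.001
grip_force: 1.8
```

>>> arm_command --increments '[{"dr": [0, 0, 0.11], "offset": [0.06, -0.042, 0], "hand": -1}, {"dr": [0, 0, 0.11], "offset": [0.06, -0.042, 0], "hand": -1}, {"dr": [0, 0, 0.11], "offset": [0.06, -0.042, 0], "hand": -1}, {"dr": [0, 0, 0.11], "offset": [0.06, -0.042, 0], "hand": -1}, {"dr": [0, 0, 0.11], "offset": [0.06, -0.042, 0], "hand": -1}, {"dr": [0, 0, 0.11], "offset": [0.06, -0.042, 0], "hand": -1}, {"dr": [0, 0, 0.055], "offset": [0.03, -0.02, 0], "hand": -1}, {"dr": [0, 0, 0], "offset": [0, 0, 0], "hand": -1}]'

```text
time_s: 3.3
eef_pos: [439.6, 271.8, 26.3]
ee_rot: [-0.0, 0.959, 0.283, 0.001]
force: [0.3, -0.3, -0.1]
grip_width: 0.001
grip_force: 0.0
```

```bash
python3 - <<'E'
from h import *
cv2.imwrite("pics/top1.png",ctrl.capture("top")[:,:,::-1])
p,a,s=pose();print(p,a,s["force"])
E
```

```text
[439.29454819 271.39875295  26.02110711] 32.956346491354815 [ 0.00127884  0.21904406 -0.47057923]
```

View pics/top1.png

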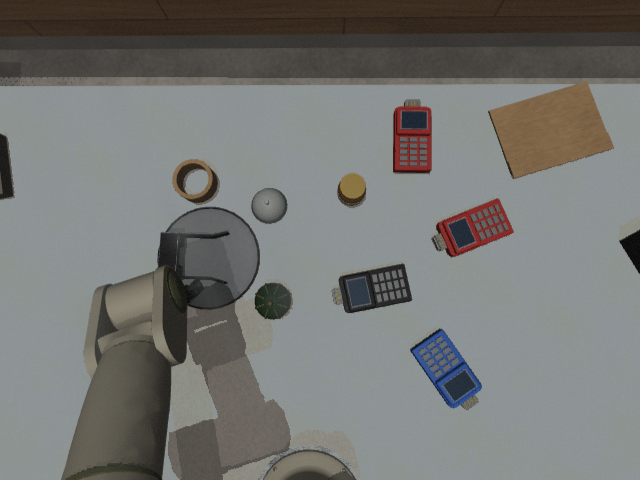

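The top view shows the dock turned, with its back block at about (172,258) and mouth facing right. Nothing else has moved. Next I lift off, go to the reader's robot side and open the fingers.

```bash
python3 - <<'E'
from h import *
rows([(425,266,120,33,2),(396,-147,120,11.75,10),(396,-147,2,11.75,4)],1)
E
```

```text
now [439.3 271.4  26. ] 33.0 t 3.35 F [ 0.   0.2 -0.5] g -0.0 J [0.33 0.55 1.74 0.   0.84 1.32]
{"dr":[0,0,-0],"offset":[-0.062,-0.014,-0.392],"hand":1},
{"dr":[0,0,-0.001],"offset":[-0.062,-0.013,-0.391],"hand":1},
{"dr":[0,0,0.047],"offset":[-0.208,0.275,-0],"hand":1},
{"dr":[0,0,0.047],"offset":[-0.197,0.283,-0],"hand":1},
{"dr":[0,0,0.047],"offset":[-0.187,0.29,-0],"hand":1},
{"dr":[0,0,0.047],"offset":[-0.176,0.297,-0],"hand":1},
{"dr":[0,0,0.047],"offset":[-0.165,0.303,-0],"hand":1},
{"dr":[0,0,0.047],"offset":[-0.154,0.309,-0],"hand":1},
{"dr":[0,0,0.048],"offset":[-0.142,0.314,-0],"hand":1},
{"dr":[0,0,0.047],"offset":[-0.13,0.32,-0],"hand":1},
{"dr":[0,0,0.048],"offset":[-0.118,0.324,-0],"hand":1},
{"dr":[0,0,0.047],"offset":[-0.106,0.329,-0],"hand":1},
{"dr":[0,0,0],"offset":[-0,-0,0.246],"hand":1},
{"dr":[0,0,0],"offset":[-0,-0,0.246],"hand":1},
{"dr":[0,0,0],"offset":[-0,-0,0.246],"hand":1},
{"dr":[0,0,0],"offset":[-0.001,-0,0.245],"hand":1},
end [ 396.  -147.1    2. ] 11.8
```

>>> arm_command --increments '[{"dr": [0, 0, 0], "offset": [-0.06, -0.014, -0.39], "hand": -1}, {"dr": [0, 0, 0], "offset": [-0.06, -0.014, -0.39], "hand": -1}, {"dr": [0, 0, 0.05], "offset": [-0.21, 0.275, 0], "hand": -1}, {"dr": [0, 0, 0.05], "offset": [-0.2, 0.285, 0], "hand": 1}, {"dr": [0, 0, 0.05], "offset": [-0.19, 0.29, 0], "hand": 1}, {"dr": [0, 0, 0.05], "offset": [-0.175, 0.3, 0], "hand": 1}, {"dr": [0, 0, 0.05], "offset": [-0.165, 0.305, 0], "hand": 1}, {"dr": [0, 0, 0.05], "offset": [-0.155, 0.31, 0], "hand": 1}]'

```text
time_s: 4.15
eef_pos: [404.6, 15.2, 119.2]
ee_rot: [0.0, 0.986, 0.168, 0.001]
force: [1.3, 0.4, -1.0]
grip_width: 0.849
grip_force: 0.0
```

```bash
python3 - <<'E'
from h import *
rows([(396,-147,115,11.75,5),(396,-147,30,11.75,2),(396,-147,30,11.75,1)],1)
E
```

```text
now [404.6  15.2 119.2] 19.3 t 4.15 F [ 1.3  0.4 -1. ] g 0.85 J [-0.25  0.19  1.99 -0.    0.97  0.98]
{"dr":[0,0,0.034],"offset":[-0.103,0.25,0.007],"hand":1},
{"dr":[0,0,0.034],"offset":[-0.096,0.253,0.007],"hand":1},
{"dr":[0,0,0.034],"offset":[-0.09,0.256,0.007],"hand":1},
{"dr":[0,0,0.033],"offset":[-0.083,0.258,0.007],"hand":1},
{"dr":[0,0,0.034],"offset":[-0.076,0.259,0.007],"hand":1},
{"dr":[0,0,-0],"offset":[0,0,0.354],"hand":1},
{"dr":[0,0,-0],"offset":[0,0,0.355],"hand":1},
{"dr":[0,0,-0],"offset":[0,0,-0],"hand":1},
end [ 396. -147.   30.] 11.7
```

>>> arm_command --increments '[{"dr": [0, 0, 0.035], "offset": [-0.1, 0.23, 0], "hand": 1}, {"dr": [0, 0, 0.035], "offset": [-0.095, 0.23, 0], "hand": 1}, {"dr": [0, 0, 0.035], "offset": [-0.09, 0.23, 0], "hand": 1}, {"dr": [0, 0, 0.035], "offset": [-0.085, 0.23, 0], "hand": 1}, {"dr": [0, 0, 0], "offset": [-0.08, 0.23, 0], "hand": 1}, {"dr": [0, 0, 0], "offset": [0, 0, 0.35], "hand": 1}, {"dr": [0, 0, 0], "offset": [0, 0, 0.35], "hand": 1}, {"dr": [0, 0, 0], "offset": [0, 0, 0], "hand": 1}]'

```text
time_s: 4.95
eef_pos: [389.3, -129.6, 31.6]
ee_rot: [-0.003, 0.993, 0.114, -0.003]
force: [0.5, 0.3, 0.6]
grip_width: 1.0
grip_force: 0.0
```

```bash
python3 - <<'E'
from h import *
im=ctrl.capture("top")[:,:,::-1].copy();cv2.imwrite("pics/top2.png",im)
cv2.imwrite("pics/crop2.png",cv2.resize(im[190:330,140:430],None,fx=2.7,fy=2.7,interpolation=cv2.INTER_CUBIC))
rows([(396,-147,2,11.75,2)],1)
E
```

```text
now [ 390.8 -130.3   34.1] 13.1 t 5.0 F [-0.2  0.5  1.1] g 1.0 J [-0.61  0.37  2.04 -0.    0.74  0.73]
{"dr":[0,0,0.015],"offset":[0.005,0.073,0.134],"hand":1},
{"dr":[0,0,0.015],"offset":[0.007,0.072,0.133],"hand":1},
end [ 396. -147.    2.] 11.7
```

View pics/crop2.png

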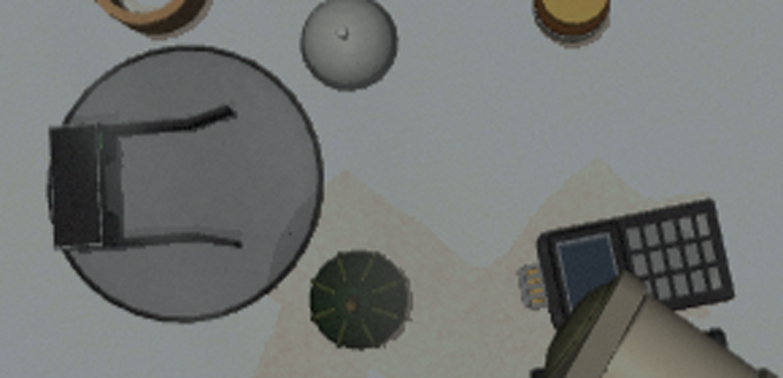

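The dock's block top corners are at crop (50,127), (98,124), (103,244) and (56,247). The cheek tips are at (233,111) and (240,244). The reader has not moved.

```bash
python3 - <<'E'
from h import *
f=lambda q,z:ray("top",np.array(q)/2.7+(140,190),z)
B=f([(50,127),(98,124),(103,244),(56,247)],53);T=f([(233,111),(240,244)],30);A=np.array([532,237])
b=B.mean(0)[:2];t=T.mean(0)[:2];print(B.round(),b,T.round(),t,np.linalg.norm(T[0]-T[1]),np.linalg.norm(b-A),np.linalg.norm(t-A))
an=lambda v:np.degrees(np.arctan2(v[1],v[0]))
print(an(b-A),an(b-t),"edge",an(B[1]-B[2])+0,an(B[0]-B[3]),an(T[0]-T[1]), "side",an(B[0]-B[1]),an(B[3]-B[2]))
im=cv2.imread("pics/top2.png");g=im.max(2).astype(int)
c=blob(g<80,(209,258));e=cv2.minEnclosingCircle(ray("top",c,2)[:,:2].astype(np.float32));print(e)
E
```

```text
[[572. 335.  53.]
 [575. 296.  53.]
 [478. 288.  53.]
 [475. 326.  53.]] [525.01219981 311.24985039] [[589. 191.  30.]
 [479. 181.  30.]] [534.16287895 186.04538048] 110.8569532152821 74.57794335385243 51.00050289935417
95.3763833953441 94.18008046977388 edge 4.831502290926926 5.557526000691984 4.751074106545743 side 93.91701652948778 94.1045871914339
((534.8253784179688, 240.2096710205078), 122.85103607177734)
```

```bash
python3 - <<'E'
from h import *
rows([(396,-147.5,2,11.75,3),(396,-147.5,2,11.75,1),(410.7,-144.4,2,11.75,2),(500,-138,2,5.1,9),(507.7,-137.3,2,4.6,2)],1)
E
```

```text
now [ 390.8 -130.3   34.1] 13.1 t 5.0 F [-0.2  0.5  1.1] g 1.0 J [-0.61  0.37  2.04 -0.    0.74  0.73]
{"dr":[0,0,0.01],"offset":[0.003,0.05,0.089],"hand":1},
{"dr":[0,0,0.01],"offset":[0.004,0.05,0.089],"hand":1},
{"dr":[0,0,0.01],"offset":[0.004,0.049,0.089],"hand":1},
{"dr":[0,0,-0],"offset":[0,0,0],"hand":1},
{"dr":[0,0,-0],"offset":[0.063,0,0],"hand":1},
{"dr":[0,0,-0],"offset":[0.062,0,0],"hand":1},
{"dr":[0,0,0.016],"offset":[0.082,0.011,0],"hand":1},
{"dr":[0,0,0.016],"offset":[0.082,0.01,0],"hand":1},
{"dr":[0,0,0.017],"offset":[0.083,0.009,0],"hand":1},
{"dr":[0,0,0.016],"offset":[0.083,0.008,0],"hand":1},
{"dr":[0,0,0.017],"offset":[0.083,0.007,0],"hand":1},
{"dr":[0,0,0.016],"offset":[0.083,0.006,0],"hand":1},
{"dr":[0,0,0.017],"offset":[0.082,0.004,0],"hand":1},
{"dr":[0,0,0.016],"offset":[0.083,0.004,0],"hand":1},
{"dr":[0,0,0.017],"offset":[0.082,0.002,0],"hand":1},
{"dr":[0,0,0.005],"offset":[0.032,-0,0],"hand":1},
{"dr":[0,0,0.006],"offset":[0.033,-0,0],"hand":1},
end [ 507.7 -137.3    2. ] 4.6
```

>>> arm_command --increments '[{"dr": [0, 0, 0.01], "offset": [0, 0.05, 0.085], "hand": 1}, {"dr": [0, 0, 0.01], "offset": [0, 0.05, 0.085], "hand": 1}, {"dr": [0, 0, 0.01], "offset": [0, 0.05, 0.085], "hand": 1}, {"dr": [0, 0, 0], "offset": [0, 0, 0], "hand": 1}, {"dr": [0, 0, 0], "offset": [0, 0, 0], "hand": 1}]'

```text
time_s: 5.5
eef_pos: [395.6, -148.5, 3.9]
ee_rot: [-0.0, 0.995, 0.102, -0.0]
force: [0.0, 0.8, -0.5]
grip_width: 1.0
grip_force: 0.0
```

```bash
python3 - <<'E'
from h import *
rows([(411,-144.4,2,11.75,3),(500,-138,2,5.1,9),(507.7,-137.3,2,4.6,2)],1)
E
```

```text
now [ 395.6 -148.5    3.9] 11.7 t 5.5 F [ 0.   0.8 -0.5] g 1.0 J [-0.64  0.45  2.02  0.    0.67  0.73]
{"dr":[0,0,-0],"offset":[0.044,-0.002,0.005],"hand":1},
{"dr":[0,0,-0.001],"offset":[0.044,-0.003,0.006],"hand":1},
{"dr":[0,0,-0],"offset":[0.045,-0.002,0.005],"hand":1},
{"dr":[0,0,0.016],"offset":[0.082,0.011,0],"hand":1},
{"dr":[0,0,0.016],"offset":[0.082,0.01,0],"hand":1},
{"dr":[0,0,0.016],"offset":[0.082,0.009,0],"hand":1},
{"dr":[0,0,0.017],"offset":[0.082,0.008,0],"hand":1},
{"dr":[0,0,0.016],"offset":[0.082,0.007,0],"hand":1},
{"dr":[0,0,0.017],"offset":[0.082,0.005,0],"hand":1},
{"dr":[0,0,0.016],"offset":[0.083,0.005,0],"hand":1},
{"dr":[0,0,0.017],"offset":[0.083,0.003,0],"hand":1},
{"dr":[0,0,0.016],"offset":[0.082,0.002,0],"hand":1},
{"dr":[0,0,0.006],"offset":[0.032,0,0],"hand":1},
{"dr":[0,0,0.006],"offset":[0.033,0,0],"hand":1},
end [ 507.7 -137.3    2. ] 4.6
```

>>> arm_command --increments '[{"dr": [0, 0, 0], "offset": [0.045, -0.002, 0.005], "hand": 1}, {"dr": [0, 0, 0], "offset": [0.045, -0.002, 0.005], "hand": 1}, {"dr": [0, 0, 0], "offset": [0.045, -0.002, 0.005], "hand": 1}, {"dr": [0, 0, 0.016], "offset": [0.08, 0.011, 0], "hand": 1}, {"dr": [0, 0, 0.016], "offset": [0.08, 0.01, 0], "hand": 1}, {"dr": [0, 0, 0.016], "offset": [0.08, 0.009, 0], "hand": 1}, {"dr": [0, 0, 0.016], "offset": [0.08, 0.008, 0], "hand": 1}, {"dr": [0, 0, 0.016], "offset": [0.08, 0.007, 0], "hand": 1}]'

```text
time_s: 6.3
eef_pos: [460.3, -141.0, 2.1]
ee_rot: [-0.0, 0.998, 0.07, -0.0]
force: [-2.7, -0.4, 1.4]
grip_width: 1.0
grip_force: 1.2
```

>>> arm_command --increments '[{"dr": [0, 0, 0.016], "offset": [0.08, 0.005, 0], "hand": 1}, {"dr": [0, 0, 0.016], "offset": [0.08, 0.005, 0], "hand": 1}, {"dr": [0, 0, 0.016], "offset": [0.08, 0.003, 0], "hand": 1}, {"dr": [0, 0, 0.016], "offset": [0.06, 0.002, 0], "hand": 1}, {"dr": [0, 0, 0], "offset": [0, 0, 0], "hand": 1}, {"dr": [0, 0, 0], "offset": [0, 0, 0], "hand": 1}]'

```text
time_s: 6.9
eef_pos: [495.7, -138.5, 2.1]
ee_rot: [0.0, 0.999, 0.046, 0.0]
force: [1.5, 0.2, 0.2]
grip_width: 0.998
grip_force: 0.0
```

```bash
python3 - <<'E'
from h import *
cv2.imwrite("pics/top3.png",ctrl.capture("top")[:,:,::-1])
rows([(507.7,-137.3,2,4.6,2)],1)
E
```

```text
now [ 495.5 -138.5    2.1] 5.2 t 6.95 F [0.2 0.3 0.7] g 1.0 J [-0.5   0.59  1.76  0.    0.79  0.98]
{"dr":[0,0,0.007],"offset":[0.051,-0,0.001],"hand":1},
{"dr":[0,0,0.007],"offset":[0.051,-0.001,0],"hand":1},
end [ 507.7 -137.3    2. ] 4.6
```

View pics/top3.png

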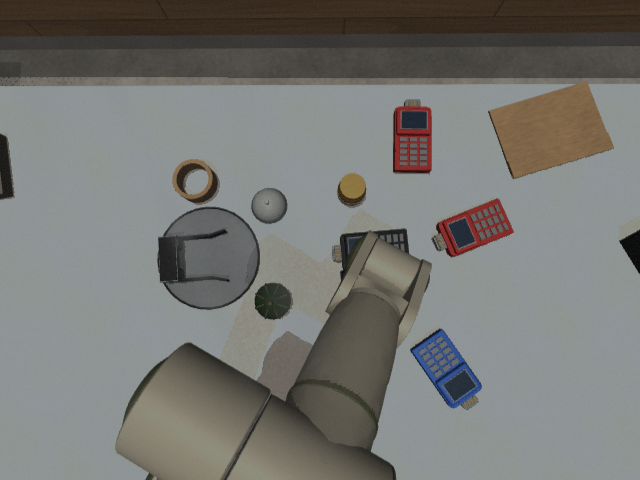

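```bash
python3 - <<'E'
from h import *
im=cv2.imread("pics/top3.png");g=im.max(2).astype(int)
for a,b,z in((346,368,40),(385,404,28)):
    pts=[(u,225+int(np.argmax(g[225:245,u]<95))) for u in range(a,b,3)]
    W=ray("top",np.array(pts)-(0,.5),z);k=np.polyfit(W[:,1],W[:,0],1);print(W[:,:2].mean(0).round(1),np.degrees(np.arctan(k[0])))
print(ray("top",[(409,240),(433.5,241)],[20]).round(1), [g[238,u] for u in range(402,416)])
m=cv2.inRange(cv2.cvtColor(im,cv2.COLOR_BGR2HSV),(0,0,0),(180,255,255))
E
```

```text
[ 587.8 -101.5] -3.5356925508764174
[ 597.  -185.9] -5.818723357311815
[[ 572.9 -220.4   20. ]
 [ 571.  -275.    20. ]] [np.int64(92), np.int64(55), np.int64(33), np.int64(31), np.int64(38), np.int64(89), np.int64(151), np.int64(150), np.int64(149), np.int64(150), np.int64(150), np.int64(150), np.int64(150), np.int64(150)]
```

>>> arm_command --increments '[{"dr": [0, 0, 0.007], "offset": [0.04, 0, 0], "hand": 1}, {"dr": [0, 0, 0.007], "offset": [0.06, 0, 0], "hand": 1}, {"dr": [0, 0, 0], "offset": [0, 0, 0], "hand": 1}, {"dr": [0, 0, 0], "offset": [0, 0, 0], "hand": 1}, {"dr": [0, 0, 0], "offset": [-0.12, 0, 0], "hand": 1}, {"dr": [0, 0, 0], "offset": [-0.12, 0, 0], "hand": 1}, {"dr": [0, 0, 0], "offset": [0, 0, -0.35], "hand": 1}, {"dr": [0, 0, 0], "offset": [0, 0, -0.35], "hand": 0}]'

```text
time_s: 7.75
eef_pos: [477.9, -139.5, 86.7]
ee_rot: [-0.001, 0.999, 0.04, -0.001]
force: [0.2, -0.7, 0.5]
grip_width: 0.858
grip_force: 0.0
```

```bash
python3 - <<'E'
from h import *
rows([(569,-240,105,94.6,11)],0)
E
```

```text
now [ 477.9 -139.5   86.7] 4.6 t 7.75 F [ 0.2 -0.7  0.5] g 0.86 J [-0.52  0.42  1.75  0.    0.96  0.97]
{"dr":[0,0,-0.182],"offset":[0.063,0.081,-0.014],"hand":0},
{"dr":[0,0,-0.182],"offset":[0.05,0.09,-0.014],"hand":0},
{"dr":[0,0,-0.182],"offset":[0.037,0.096,-0.014],"hand":0},
{"dr":[0,0,-0.182],"offset":[0.023,0.1,-0.014],"hand":0},
{"dr":[0,0,-0.182],"offset":[0.009,0.102,-0.014],"hand":0},
{"dr":[0,0,-0.182],"offset":[-0.006,0.103,-0.014],"hand":0},
{"dr":[0,0,-0.182],"offset":[-0.02,0.101,-0.014],"hand":0},
{"dr":[0,0,-0.182],"offset":[-0.035,0.097,-0.014],"hand":0},
{"dr":[0,0,-0.182],"offset":[-0.048,0.091,-0.013],"hand":0},
{"dr":[0,0,-0.181],"offset":[-0.06,0.083,-0.014],"hand":0},
{"dr":[0,0,-0.182],"offset":[-0.071,0.073,-0.013],"hand":0},
end [ 569.  -240.   104.9] 94.6
```

>>> arm_command --increments '[{"dr": [0, 0, -0.18], "offset": [0.063, 0.08, -0.014], "hand": 0}, {"dr": [0, 0, -0.18], "offset": [0.05, 0.09, -0.014], "hand": 0}, {"dr": [0, 0, -0.18], "offset": [0.037, 0.096, -0.014], "hand": 0}, {"dr": [0, 0, -0.18], "offset": [0.023, 0.1, -0.014], "hand": 0}, {"dr": [0, 0, -0.18], "offset": [0.01, 0.1, -0.014], "hand": 0}, {"dr": [0, 0, -0.18], "offset": [-0.006, 0.1, 0], "hand": 0}, {"dr": [0, 0, -0.18], "offset": [-0.02, 0.1, 0], "hand": 0}, {"dr": [0, 0, -0.18], "offset": [-0.035, 0.1, 0], "hand": 0}]'

```text
time_s: 8.55
eef_pos: [544.9, -213.1, 94.5]
ee_rot: [0.0, 0.821, 0.572, 0.0]
force: [0.3, 0.6, 0.4]
grip_width: 0.497
grip_force: 0.0
```

>>> arm_command --increments '[{"dr": [0, 0, -0.18], "offset": [-0.05, 0.09, 0], "hand": 0}, {"dr": [0, 0, -0.18], "offset": [-0.06, 0.08, 0], "hand": 0}, {"dr": [0, 0, -0.18], "offset": [-0.07, 0.07, 0], "hand": 0}, {"dr": [0, 0, 0], "offset": [0, 0, 0], "hand": 0}, {"dr": [0, 0, 0], "offset": [0, 0, 0], "hand": 0}]'

```text
time_s: 9.05
eef_pos: [567.8, -239.9, 94.3]
ee_rot: [-0.0, 0.685, 0.728, 0.0]
force: [0.3, 0.6, 0.3]
grip_width: 0.496
grip_force: 0.0
```

```bash
python3 - <<'E'
from h import *
im=ctrl.capture("top")[:,:,::-1].copy();cv2.imwrite("pics/top4.png",im)
cv2.imwrite("pics/crop4.png",cv2.resize(im[170:330,230:490],None,fx=3,fy=3,interpolation=cv2.INTER_CUBIC))
rows([(569,-240,10,94.6,3)],0)
E
```

```text
now [ 567.7 -239.8   94.4] 93.5 t 9.1 F [-0.1 -0.5 -0.7] g 0.5 J [-0.59  0.64  1.37  0.    1.13 -0.65]
{"dr":[0,0,-0.008],"offset":[-0.001,0.003,0.234],"hand":0},
{"dr":[0,0,-0.008],"offset":[-0.001,0.004,0.234],"hand":0},
{"dr":[0,0,-0.008],"offset":[-0,0.003,0.235],"hand":0},
end [ 568.9 -240.    10. ] 94.6
```

View pics/crop4.png

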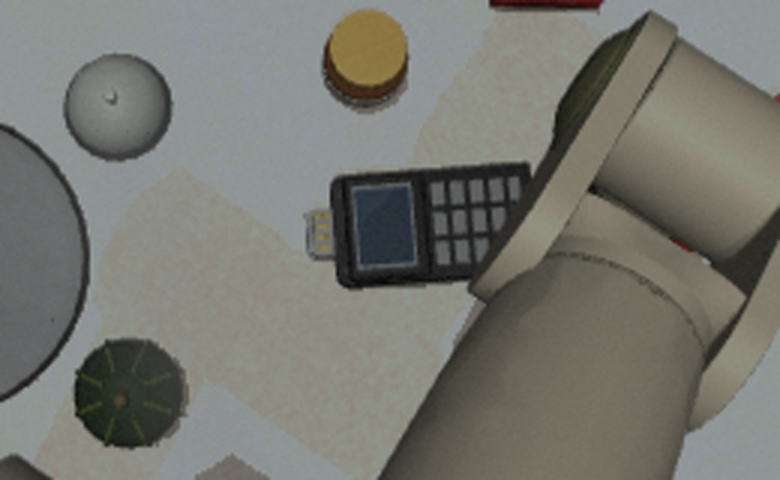

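The reader's far edge runs from crop (340,177) to (530,163), and its near edge from (350,288) to (470,281). The plug tip is at (306,236). Bell, jar and squash are unmoved.

```bash
python3 - <<'E'
from h import *
f=lambda q,z:ray("top",np.array(q)/3+(230,170),z)
F=np.vstack([f([(350,174)],40),f([(520,163.5)],28)]);N=np.vstack([f([(355,289)],40),f([(465,282)],28)]);P=f([(306,236)],22)
for E in(F,N):
    d=E[0]-E[1];print(E.round(1),np.degrees(np.arctan2(d[1],d[0])))
print(P.round(1)); 
yc=P[0,1]-95; print("line x at plug",530.7+.0805*(237-P[0,1]))
for y in(-100,-140): print(y,[np.interp(y,E[::-1,1],E[::-1,0]).round(1) for E in(F,N)], 530.7+.0805*(237-y))
E
```

```text
[[ 596.6  -79.7   40. ]
 [ 606.8 -206.8   28. ]] 94.59488506139498
[[ 511.7  -83.5   40. ]
 [ 518.1 -165.3   28. ]] 94.47555057813183
[[552.  -47.6  22. ]]
line x at plug 553.6131634728091
-100 [np.float64(598.2), np.float64(513.0)] 557.8285000000001
-140 [np.float64(601.4), np.float64(516.1)] 561.0485000000001
```

>>> arm_command --increments '[{"dr": [0, 0, -0.008], "offset": [0, 0.003, 0.23], "hand": 0}, {"dr": [0, 0, -0.008], "offset": [0, 0.003, 0.23], "hand": 0}, {"dr": [0, 0, -0.008], "offset": [0, 0.003, 0.23], "hand": 0}, {"dr": [0, 0, 0], "offset": [0, 0, 0], "hand": 0}, {"dr": [0, 0, 0], "offset": [0.05, 0, 0], "hand": 0}, {"dr": [0, 0, 0], "offset": [0.05, 0, 0], "hand": 0}, {"dr": [0, 0, 0], "offset": [0.08, 0, 0], "hand": 0}, {"dr": [0, 0, 0], "offset": [0, 0, 0], "hand": 0}]'

```text
time_s: 9.9
eef_pos: [567.9, -217.6, 13.0]
ee_rot: [0.001, 0.677, 0.736, 0.0]
force: [-0.0, -0.5, 0.2]
grip_width: 0.505
grip_force: 0.0
```

```bash
python3 - <<'E'
from h import *
rows([(554,-61,10,94.6,10)],0)
E
```

```text
now [ 567.9 -217.6   13. ] 94.8 t 9.9 F [-0.  -0.5  0.2] g 0.51 J [-0.56  0.73  1.45  0.    0.96 -0.64]
{"dr":[0,0,0],"offset":[0.131,-0.001,0.002],"hand":0},
{"dr":[0,0,0.001],"offset":[0.131,-0,0.003],"hand":0},
{"dr":[0,0,0],"offset":[0.131,-0.001,0.002],"hand":0},
{"dr":[0,0,0.001],"offset":[0.131,-0.001,0.003],"hand":0},
{"dr":[0,0,0],"offset":[0.131,-0.001,0.002],"hand":0},
{"dr":[0,0,0.001],"offset":[0.131,-0.001,0.003],"hand":0},
{"dr":[0,0,0],"offset":[0.131,-0.001,0.002],"hand":0},
{"dr":[0,0,0.001],"offset":[0.131,-0,0.003],"hand":0},
{"dr":[0,0,0],"offset":[0.131,-0.001,0.002],"hand":0},
{"dr":[0,0,0.001],"offset":[0.131,-0,0.003],"hand":0},
end [554.1 -61.   10. ] 94.6
```

>>> arm_command --increments '[{"dr": [0, 0, 0], "offset": [0.1, 0, 0.002], "hand": 0}, {"dr": [0, 0, 0], "offset": [0.13, 0, 0.002], "hand": 0}, {"dr": [0, 0, 0], "offset": [0.13, 0, 0.002], "hand": 0}, {"dr": [0, 0, 0], "offset": [0.13, 0, 0], "hand": 0}, {"dr": [0, 0, 0], "offset": [0.13, 0, 0], "hand": 0}, {"dr": [0, 0, 0], "offset": [0.13, 0, 0], "hand": 0}, {"dr": [0, 0, 0], "offset": [0.08, 0, 0], "hand": 0}, {"dr": [0, 0, 0], "offset": [0, 0, 0], "hand": 0}]'

```text
time_s: 10.7
eef_pos: [559.0, -118.3, 11.2]
ee_rot: [-0.0, 0.677, 0.736, 0.0]
force: [-0.2, 0.1, -1.0]
grip_width: 0.502
grip_force: 0.0
```

```bash
python3 - <<'E'
from h import *
im=ctrl.capture("top")[:,:,::-1].copy();cv2.imwrite("pics/top5.png",im)
cv2.imwrite("pics/crop5.png",cv2.resize(im[170:330,150:410],None,fx=3,fy=3,interpolation=cv2.INTER_CUBIC))
rows([],0)
E
```

```text
now [ 558.8 -118.7   10.9] 94.8 t 10.75 F [-0.3  0.8 -0.1] g 0.5 J [-0.41  0.67  1.57  0.    0.9  -0.5 ]
end [ 558.8 -118.7   10.9] 94.8
```

View pics/crop5.png

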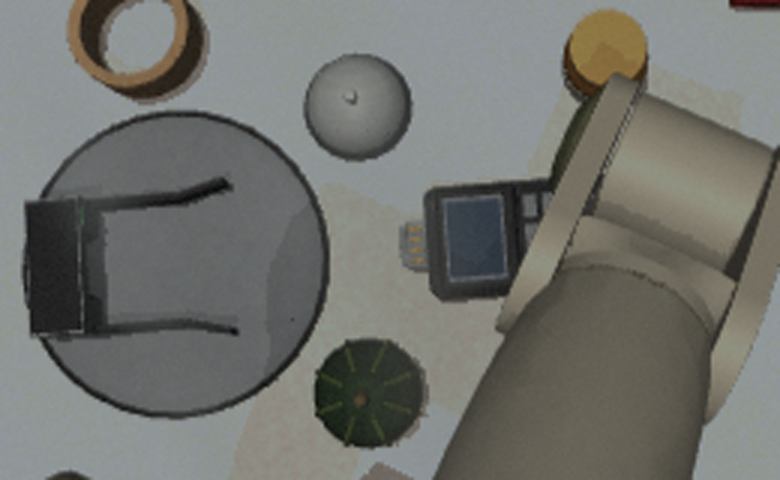

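The reader's head is at crop (428,245) and its plug tip at (401,246). The far edge runs (440,186)–(545,179) and the near edge (440,302)–(500,297). Bell, squash and jar are clear.

```bash
python3 - <<'E'
from h import *
f=lambda q,z:ray("top",np.array(q)/3+(150,170),z)
F=f([(445,185.5),(510,181)],40);N=f([(445,302),(500,298)],40);P=f([(401,246.5)],22)
for E in(F,N):
    d=E[0]-E[1];print(E.round(1),np.degrees(np.arctan2(d[1],d[0])))
m=(F[0]+N[0])/2;print("mid",m.round(1),530.7+.0805*(237-m[1])," plug",P.round(1),530.7+.0805*(237-P[0,1]))
rows([(546.5,40,10,94.6,8),(546.5,40,10,94.6,1)],0)
E
```

```text
[[587.4  27.4  40. ]
 [591.  -20.7  40. ]] 94.31282396771375
[[501.3  26.3  40. ]
 [504.6 -14.   40. ]] 94.60586679261439
mid [544.4  26.9  40. ] 547.6154465496281  plug [[543.4  61.1  22. ]] 544.8609687534355
now [ 558.8 -118.7   10.9] 94.8 t 10.75 F [-0.3  0.8 -0.1] g 0.5 J [-0.41  0.67  1.57  0.    0.9  -0.5 ]
{"dr":[0,0,0.001],"offset":[0.166,0.001,0.001],"hand":0},
{"dr":[0,0,0.001],"offset":[0.166,0.001,0.001],"hand":0},
{"dr":[0,0,0],"offset":[0.166,0.001,0.001],"hand":0},
{"dr":[0,0,0.001],"offset":[0.166,0.001,0.001],"hand":0},
{"dr":[0,0,0],"offset":[0.166,0.001,0.001],"hand":0},
{"dr":[0,0,0.001],"offset":[0.166,0,0.001],"hand":0},
{"dr":[0,0,0],"offset":[0.165,0,0.001],"hand":0},
{"dr":[0,0,0.001],"offset":[0.166,0.001,0.001],"hand":0},
{"dr":[0,0,-0],"offset":[-0,-0,-0],"hand":0},
end [546.5  40.   10. ] 94.6
```

>>> arm_command --increments '[{"dr": [0, 0, 0], "offset": [0.1, 0.003, 0], "hand": 0}, {"dr": [0, 0, 0], "offset": [0.13, 0.003, 0], "hand": 0}, {"dr": [0, 0, 0], "offset": [0.13, 0.003, 0], "hand": 0}, {"dr": [0, 0, 0], "offset": [0.13, 0.003, 0], "hand": 0}, {"dr": [0, 0, 0], "offset": [0.13, 0.003, 0], "hand": 0}, {"dr": [0, 0, 0], "offset": [0.13, 0.003, 0], "hand": 0}, {"dr": [0, 0, 0], "offset": [0.13, 0.003, 0], "hand": 0}, {"dr": [0, 0, 0], "offset": [0.08, 0, 0], "hand": 0}]'

```text
time_s: 11.55
eef_pos: [551.7, -2.7, 10.9]
ee_rot: [-0.0, 0.677, 0.736, -0.0]
force: [-0.5, -2.3, -0.4]
grip_width: 0.496
grip_force: 0.9
```

```bash
python3 - <<'E'
from h import *
im=ctrl.capture("top")[:,:,::-1].copy();cv2.imwrite("pics/top6.png",im)
cv2.imwrite("pics/crop6.png",cv2.resize(im[180:320,140:340],None,fx=4,fy=4,interpolation=cv2.INTER_CUBIC))
rows([(539.2,131.3,10,94.6,10)],0)
E
```

```text
now [551.6  -1.8  10.9] 94.9 t 11.6 F [0.4 0.8 0. ] g 0.5 J [-0.22  0.64  1.64  0.    0.87 -0.3 ]
{"dr":[0,0,0.001],"offset":[0.111,-0.001,0.001],"hand":0},
{"dr":[0,0,0.001],"offset":[0.111,-0.001,0.001],"hand":0},
{"dr":[0,0,0],"offset":[0.112,-0.001,0.001],"hand":0},
{"dr":[0,0,0.001],"offset":[0.111,-0.001,0.001],"hand":0},
{"dr":[0,0,0],"offset":[0.112,-0.001,0.001],"hand":0},
{"dr":[0,0,0.001],"offset":[0.111,-0.001,0],"hand":0},
{"dr":[0,0,0],"offset":[0.112,-0.001,0.001],"hand":0},
{"dr":[0,0,0.001],"offset":[0.111,-0.001,0],"hand":0},
{"dr":[0,0,0],"offset":[0.112,-0.002,0.001],"hand":0},
{"dr":[0,0,0.001],"offset":[0.111,-0.001,0],"hand":0},
end [539.2 131.3  10. ] 94.6
```

View pics/crop6.png

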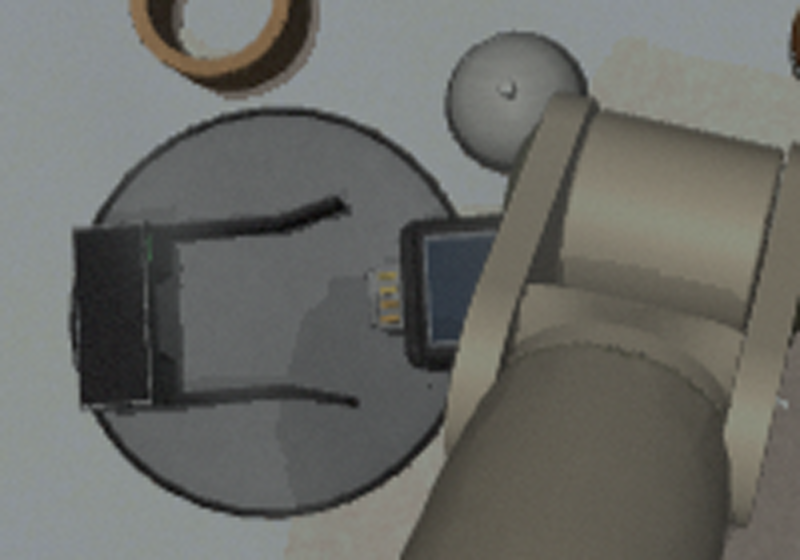

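The plug tip at crop (372,300) is on the dock's centre line, between the cheek tips at (343,205) and (355,402). I'll keep going.

>>> arm_command --increments '[{"dr": [0, 0, 0], "offset": [0.08, 0, 0], "hand": 0}, {"dr": [0, 0, 0], "offset": [0.1, 0, 0], "hand": 0}, {"dr": [0, 0, 0], "offset": [0.1, 0, 0], "hand": 0}, {"dr": [0, 0, 0], "offset": [0.1, 0, 0], "hand": 0}, {"dr": [0, 0, 0], "offset": [0.1, 0, 0], "hand": 0}, {"dr": [0, 0, 0], "offset": [0.1, 0, 0], "hand": 0}, {"dr": [0, 0, 0], "offset": [0.1, 0, 0], "hand": 0}, {"dr": [0, 0, 0], "offset": [0.08, 0, 0], "hand": 0}]'

```text
time_s: 12.4
eef_pos: [544.8, 87.2, 11.5]
ee_rot: [0.001, 0.677, 0.736, 0.0]
force: [0.8, -8.8, 6.9]
grip_width: 0.503
grip_force: 3.8
```

```bash
python3 - <<'E'
from h import *
im=ctrl.capture("top")[:,:,::-1].copy();cv2.imwrite("pics/top7.png",im)
rows([(539.2,131.3,11,94.6,8)],0)
E
```

```text
now [544.4  88.5  11.3] 94.8 t 12.45 F [-0.2  1.4  0.3] g 0.5 J [-0.05  0.64  1.64  0.    0.87 -0.14]
{"dr":[0,0,0.001],"offset":[0.045,-0.002,0],"hand":0},
{"dr":[0,0,0.001],"offset":[0.045,-0.002,0],"hand":0},
{"dr":[0,0,0.001],"offset":[0.045,-0.002,0],"hand":0},
{"dr":[0,0,0],"offset":[0.045,-0.002,0.001],"hand":0},
{"dr":[0,0,0.001],"offset":[0.045,-0.001,0],"hand":0},
{"dr":[0,0,0],"offset":[0.045,-0.002,0.001],"hand":0},
{"dr":[0,0,0.001],"offset":[0.044,-0.001,0],"hand":0},
{"dr":[0,0,0],"offset":[0.045,-0.002,0.001],"hand":0},
end [539.2 131.3  10.9] 94.6
```

>>> arm_command --increments '[{"dr": [0, 0, 0], "offset": [0.045, -0.002, 0], "hand": 0}, {"dr": [0, 0, 0], "offset": [0.045, -0.002, 0], "hand": 0}, {"dr": [0, 0, 0], "offset": [0.045, -0.002, 0], "hand": 0}, {"dr": [0, 0, 0], "offset": [0.045, -0.002, 0], "hand": 0}, {"dr": [0, 0, 0], "offset": [0.045, -0.002, 0], "hand": 0}, {"dr": [0, 0, 0], "offset": [0.045, -0.002, 0], "hand": 0}, {"dr": [0, 0, 0], "offset": [0.03, 0, 0], "hand": 0}]'

```text
time_s: 13.15
eef_pos: [539.8, 122.8, 10.9]
ee_rot: [-0.0, 0.677, 0.736, -0.0]
force: [-0.0, -2.2, -0.2]
grip_width: 0.5
grip_force: 1.0
```

>>> arm_command --increments '[{"dr": [0, 0, 0], "offset": [0.03, 0, 0], "hand": 0}, {"dr": [0, 0, 0], "offset": [0.02, 0, 0], "hand": 0}]'

```text
time_s: 13.35
eef_pos: [539.4, 128.6, 10.9]
ee_rot: [-0.0, 0.677, 0.736, -0.0]
force: [0.5, -1.7, 0.0]
grip_width: 0.501
grip_force: 1.0
```

>>> arm_command --increments '[{"dr": [0, 0, 0], "offset": [0.02, 0, 0], "hand": 0}, {"dr": [0, 0, 0], "offset": [0, 0, 0], "hand": 0}]'

```text
time_s: 13.55
eef_pos: [539.2, 131.0, 10.9]
ee_rot: [-0.0, 0.677, 0.736, 0.0]
force: [-0.3, 0.3, -0.7]
grip_width: 0.5
grip_force: 0.0
```

>>> arm_command --increments '[{"dr": [0, 0, 0], "offset": [0.02, 0, 0], "hand": 0}, {"dr": [0, 0, 0], "offset": [0.02, 0, 0], "hand": 0}]'

```text
time_s: 13.75
eef_pos: [539.3, 134.1, 11.0]
ee_rot: [0.001, 0.677, 0.736, -0.001]
force: [1.7, -22.2, -0.7]
grip_width: 0.499
grip_force: 10.9
```

>>> arm_command --increments '[{"dr": [0, 0, 0], "offset": [0.015, 0, 0], "hand": 0}, {"dr": [0, 0, 0], "offset": [0.015, 0, 0], "hand": 0}]'

```text
time_s: 13.95
eef_pos: [539.4, 134.3, 11.1]
ee_rot: [0.003, 0.676, 0.736, -0.003]
force: [1.9, -41.9, 1.0]
grip_width: 0.498
grip_force: 20.8
```

Firm stop at y≈134, about where home was computed. Backing off and checking.

>>> arm_command --increments '[{"dr": [0, 0, 0], "offset": [-0.05, 0, 0], "hand": 0}, {"dr": [0, 0, 0], "offset": [-0.1, 0, 0], "hand": 0}, {"dr": [0, 0, 0], "offset": [-0.1, 0, 0], "hand": 0}, {"dr": [0, 0, 0], "offset": [0, 0, -0.35], "hand": 0}, {"dr": [0, 0, 0], "offset": [0, 0, -0.35], "hand": 0}, {"dr": [0, 0, 0], "offset": [-0.3, -0.1, -0.2], "hand": 0}, {"dr": [0, 0, 0], "offset": [-0.35, -0.1, 0], "hand": 0}, {"dr": [0, 0, 0], "offset": [-0.35, -0.1, 0], "hand": 0}]'

```text
time_s: 14.75
eef_pos: [514.9, -15.0, 119.9]
ee_rot: [0.001, 0.677, 0.736, 0.001]
force: [0.5, -0.5, -1.4]
grip_width: 0.5
grip_force: 0.0
```

>>> arm_command --increments '[{"dr": [0, 0, 0], "offset": [-0.35, -0.1, 0], "hand": 0}, {"dr": [0, 0, 0], "offset": [-0.35, -0.1, 0], "hand": 0}, {"dr": [0, 0, 0], "offset": [-0.2, 0, 0], "hand": 0}, {"dr": [0, 0, 0], "offset": [0, 0, 0], "hand": 0}, {"dr": [0, 0, 0], "offset": [0, 0, 0], "hand": 0}]'

```text
time_s: 15.25
eef_pos: [500.0, -123.2, 118.9]
ee_rot: [-0.0, 0.677, 0.736, 0.0]
force: [-0.3, 0.3, -1.4]
grip_width: 0.499
grip_force: 0.0
```

```bash
python3 - <<'E'
from h import *
im=ctrl.capture("top")[:,:,::-1].copy();cv2.imwrite("pics/top8.png",im)
sc=ctrl.capture("scene")[:,:,::-1]
a=cv2.resize(im[160:330,130:380],(590,400),interpolation=cv2.INTER_CUBIC)
cv2.imwrite("pics/crop8.png",a);p,an,s=pose();print(p,s["time_s"],s["force"])
cv2.imwrite("pics/scene8.png",sc)
E
```

```text
[ 500.16904302 -122.17139906  118.90702756] 15.35 [ 0.30022088 -0.42435428  1.21848513]
```

View pics/crop8.png

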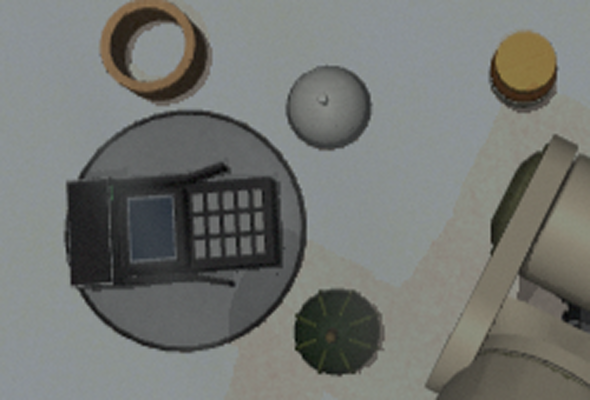

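The reader sits between the cheeks. Its head meets the block at crop x≈113, and its tail edge runs from (274,178) to (281,266). I'll check the numbers.

```bash
python3 - <<'E'
from h import *
f=lambda q,z:ray("top",np.array(q)*np.array([250/590,170/400])+(130,160),z)
T=f([(274,178),(281,266)],32);B=f([(66,181),(111,179),(114,284),(71,286)],53);t=T.mean(0)[:2];b=B.mean(0)[:2]
print(t,b,"tail-blockmid (want 172)",np.linalg.norm(t-b),np.degrees(np.arctan2(*(b-t)[::-1])), "edge",np.degrees(np.arctan2(*(B[1]-B[2])[1::-1])))
a,c=cv2.imread("pics/top0.png"),cv2.imread("pics/top8.png")
for n,(x,y) in dict(bell=(269,205),squash=(273,301),tape=(195,180),jar=(352,189)).items():
    s=a[y-24:y+24,x-24:x+24];r=cv2.matchTemplate(c[y-34:y+34,x-34:x+34],s,cv2.TM_CCOEFF_NORMED);print(n,np.array(cv2.minMaxLoc(r)[3])-10,r.max().round(2))
E
```

```text
[537.30898516 140.79477956] [524.77367847 311.41269797] tail-blockmid (want 172) 171.07778347221867 94.20197399713732 edge 4.068536212257958
bell [0 0] 1.0
squash [0 0] 1.0
tape [0 0] 1.0
jar [0 0] 0.99
```

The tail-to-block distance is 171 mm against 172 mm expected when home, the angle has held, and nothing else moved. Handing in.

```bash
python3 -c "
from rig import ctrl
print(ctrl.finish_job())"
```

```text
the job is handed in; nothing more can be done
None
```

The stand is turned one click clockwise, the reader is fully home in the dock, nothing else moved, and the job is handed in at about 15 s; the last push briefly read 42 N at the wrist, through the fingertips.

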